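Zero the peak pointer of the blue torque tester

TASK

The blue torque tester still shows the peak of the last check. Turn its reset knob anticlockwise until the red pointer is fully home against the zero stop, ready for the next check, and let go. Leave the reading of the yellow tester as it is.

Things in the scene. Friction and masses are not known exactly. Their poses are not given: they have to be found in the camera images.
- blue_tester: Blue torque tester fixed to the bench: case 135 x 100 mm, 40 mm high, on top a white dial of 85 mm and a steel square drive (66 mm to +x, rises to 60 mm). Origin: on the bench under the middle of the dial (the knob's axis), z up. Case spans x -50 to +85, y -50 to +50 mm. Zero mark and steel stop pin (31 mm from the axis, top 47 mm above bench) at the dial's +y; scale clockwise to +x, then -y.
- blue_grip (a point): point on the axis of the blue tester's black reset knob, 72 mm above the bench, a good TCP height for gripping. The knob is an upright bar 14 mm thick, 36 mm long (along this point's y), 47 to 79 mm above the bench, white line on top, on a skirt of 34 mm diameter (42 to 47 mm). A flat red pointer fixed to it reaches 38 mm from the axis along this point's +y. Site and axes turn with the knob.
- blue_knob (a joint): angle of the blue tester's knob and pointer, rad: 0 = against the rigid zero stop (bar and pointer along the tester's +y), growing clockwise seen from above to 2.0; starts at 0.65 to 1.3. Reset = turn anticlockwise. Friction of 0.04 N m holds it where it is left; no spring.
- yellow_pointer_tip (a point): tip of the red pointer of the other tester, which is built like the blue one but has a yellow case and stands at least 0.15 m from it (axis to axis); the tip is 38 mm from the yellow knob's axis and 44 mm above the bench. It must stay where it is.

How it is judged (in metres and radians):
At the end, for the whole second after the job is handed in: The blue tester's pointer rests within 10 degrees (0.175 rad) of its zero stop, the knob at rest and released; the yellow tester's pointer tip is within 8 mm of where it was (value of joint blue_knob below 0.175 rad and velocity of joint blue_knob between -0.05 and 0.05 rad/s and distance of yellow_pointer_tip from where it was at the start of the episode below 0.008 m); the robot touches nothing.
It fails at once if the yellow tester's pointer is turned (its tip moves more than 8 mm) (distance of yellow_pointer_tip from where it was at the start of the episode above 0.008 m).
It also fails if it takes over 29 s, if anything falls off the work surface, if the arm or the gripper's body presses on something with over 40 N, if the wrist force passes 120 N, or if a joint passes its speed limit or range.

ROBOT

A 6-joint arm with a two-finger parallel gripper is mounted at the origin on a cart in front of the work surface, level with it; the furniture and walls round the work are solid. World frame = base frame: x ahead of the robot, y to its left, z up, the work surface at z = 0. Lengths are in m, angles in degrees, forces in N, time in s.
With the tool pointing down it reaches from about 0.35 to 0.85 m from the base axis. Payload 8.1 kg.
Tool frame: the origin (TCP) lies between the finger pads, 19 mm behind the fingertips; this is the grasp point; z points along the fingers, y is the line along which they close (so a half turn about z gives the same grasp; the last joint's range is limited). The gripper opens to 93 mm and grips with 3 to 60 N. Pads are 15 mm wide; open, the fingers measure 128 mm over their backs; the gripper's body (75 mm by 188 mm) begins 65 mm behind the grasp point.
Start: joints at [-70.669, 7.471, 85.268, -0, 87.261, -4.893], TCP at [0.246, -0.547, 0.237] pointing down, gripper open.
Joint ranges: [-169.43, 169.43], [-51.17, 129.36], [1.28, 143.12], [-76.62, 256.62], [0, 156.53], [-152.29, 152.29]. Speed limits (degrees/s): [136.94, 136.94, 159.86, 180, 180, 180].

INTERFACE

Orientations are given as [roll, pitch, yaw] about the fixed x, y, z axes, in that order (R = Rz(yaw) Ry(pitch) Rx(roll)).
In Python, from workcell import status, eyes, bot gives the robot as it stands.
- The arm moves only by the tool send_rows, never from a script. Its argument "plan" is a list of rows, each a list of 7 numbers: the shift along the world's x, y, z in m, then the turn, a rotation vector about the world's x, y, z in degrees, then the finger opening in m, from 0 to 0.093. A call has 1 to 20 rows; each row shifts and turns the commanded pose from where the row before left it; what a row does not reach is not made up. A row lasts 1/10 s, in which the tool goes at most 50 mm and 8.59 degrees, less where a joint would pass 70% of its speed; a pose out of reach is approached as far as the arm can. A call is refused whole if a number of a shift passes 0.05 or a number of a turn 8.59, either way. A call with a gripper value outside its range is refused whole. The fingers move at their own pace and stop on an object; "squeeze" is the grip in N (left out, the last holds). Time passes only in rows, so rows that do not move let the fingers close. It gives the time, the measured TCP pose, the force, the opening and the grip force at its end, in the units of the state.
- status.sense(): the state, without advancing time (a new reading comes with each control period).
- eyes.read_camera(name): name is "scene" or "top" or "wrist"; returns a dict with "color" (480x640x3 uint8, blue, green, red), "mtx" (3x3 intrinsics, pixels), "R" (3x3) and "t" (3): a world point X has camera coordinates R X + t; the wrist camera has in their place "tool_from_camera" (4x4, takes a point from camera to tool coordinates, whose origin is the TCP and whose axes are the flange's). Camera axes: x right, y down, z forward; pixel columns grow to the right and rows downward; lengths in m; the calibration is good to about 2 mm. The wrist camera is an equidistant fisheye: a pixel r from the principal point sees the ray r / f radians off the axis. A picture is of the moment at which its call begins: read the wrist's pose just before it. There is no depth.
- bot.close_job(): hands the job in; it is judged then, once.
The state is a dict: "t": time; "qpos": joint angles; "dq": joint speeds; "tau": joint torques, N m; "tool_pos": TCP position; "ee_rot": TCP orientation; "contact_force": force on the tool from outside, world axes, zero at the start; "wrist_torque": the same for the moment, N m; "grip_width": finger opening in m; "grasp_force": force on a finger pad.
Only numpy, scipy, OpenCV 4.12 (cv2) and the standard library are available. Lean on these libraries where they do the work, as an engineer would, in place of code of your own. Each camera call takes 0.05 s, during which the arm holds its last target. There are 200 camera calls.

## Working session

There is one attempt and no reset: what is moved stays moved. The work goes in short steps, Python scripts to look and compute and a tool call to move; the robot and the scene stay as the last step left them, time stands still between calls to the robot, and variables do not carry over. Pictures are saved under pics/ and viewed, at most 10 in all, crops included, and the job is handed in when it is done.

Besides the shell and the picture viewer there is one more tool, called after "Emit:" as name([rows], argument=value, ...), one row to a line, values as JSON. send_rows: Moves the arm, as the interface text tells. Its arguments: {"type":"object","properties":{"plan":{"type":"array"},"squeeze":{"type":"number"}},"required":["plan"]}

```bash
mkdir -p pics; python3 - <<'E'
from workcell import status, eyes, bot
import cv2
s=status.sense();print(s)
for n in("top","scene"):
    c=eyes.read_camera(n);cv2.imwrite(f"pics/{n}0.png",c["color"]);print(n,c["mtx"],c["R"],c["t"])
E
```

```text
{'t': 0.0, 'qpos': array([-7.06679487e+01,  7.51326084e+00,  8.53298076e+01,  1.18117292e-03,
        8.72619083e+01, -4.89427564e+00]), 'dq': array([-0.10967354,  0.04164071, -0.0370956 , -0.01592442,  0.16706779,
        0.03872437]), 'tau': array([-3.86143311e-04, -5.59831882e+01, -4.91766143e+01,  7.67250219e-02,
        3.52665852e-02, -2.04440989e-04]), 'tool_pos': array([ 0.24604115, -0.54664   ,  0.23640162]), 'ee_rot': array([-1.79895507e+02, -1.01317563e-02,  2.42262602e+01]), 'contact_force': array([ 0.54415817, -0.19880455,  0.85890336]), 'wrist_torque': array([-0.0299533 ,  0.00661728, -0.01053591]), 'grasp_force': 0.0, 'grip_width': 0.09323585849652721}
top [[473.93629128   0.         323.75193909]
 [  0.         473.93629128 240.12417874]
 [  0.           0.           1.        ]] [[-0.01928527 -0.99976119  0.01027834]
 [-0.99443589  0.01811566 -0.10377421]
 [ 0.10356323 -0.01222246 -0.99454777]] [0.30783447 0.52150081 0.86714096]
scene [[576.73467414   0.         315.24979232]
 [  0.         576.73467414 231.04747368]
 [  0.           0.           1.        ]] [[-0.73991218 -0.67266912  0.00679776]
 [-0.49812526  0.54107276 -0.67757766]
 [ 0.45210749 -0.5047341  -0.73541981]] [0.61565128 0.13026229 0.8239144 ]
```

View pics/top0.png

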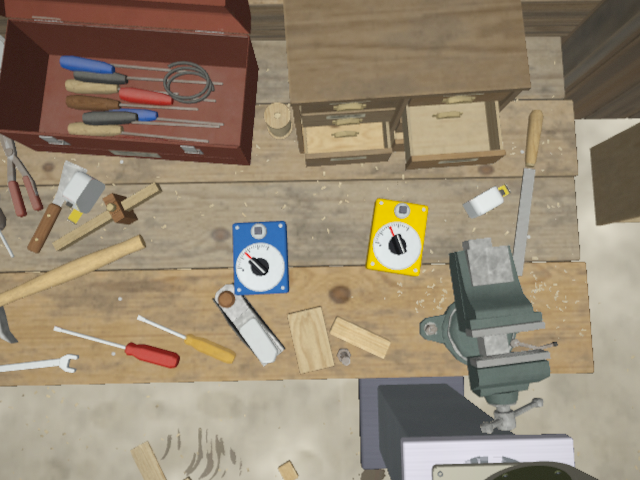

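View pics/scene0.png

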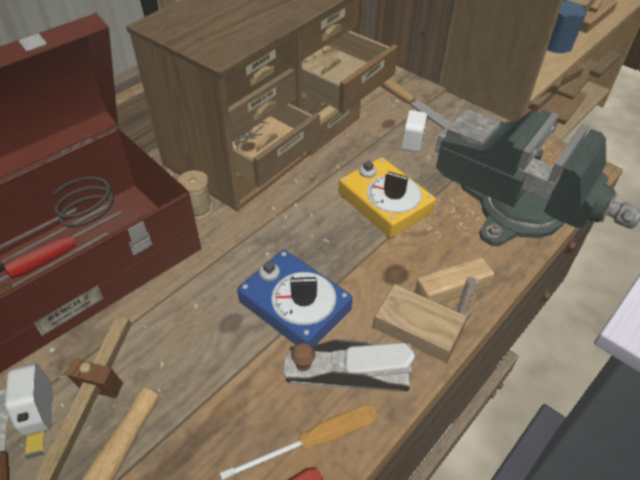

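The top view shows the blue dial at about (260,267) with its drive at (258,230), and the yellow one at (398,246). The blue pointer aims up-left, and a hand plane stands just below the blue tester. I'll enlarge it for measuring.

```bash
python3 - <<'E'
import cv2
a=cv2.imread("pics/top0.png")[210:310,215:315];cv2.imwrite("pics/c.png",cv2.resize(a,(600,600),interpolation=cv2.INTER_CUBIC))
E
```

```text
(no output)
```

View pics/c.png

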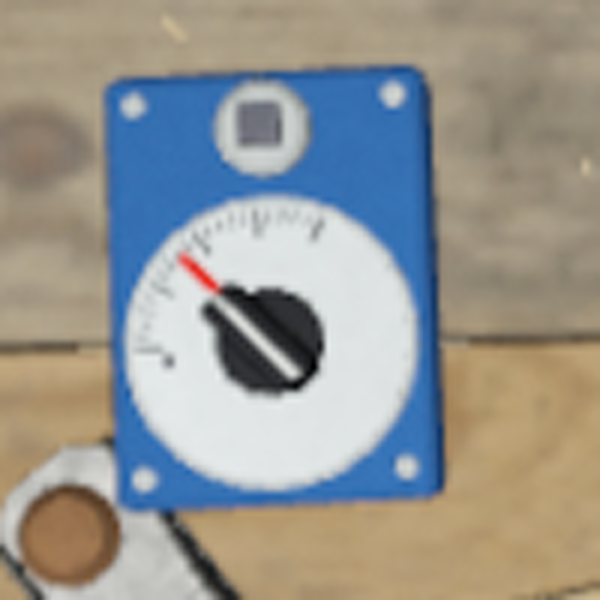

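The crop puts the dial centre at crop (271,342), the pointer tip at (183,258), the stop pin at (168,360) and the screws at (133,105), (393,95), (407,467), (145,480). The plane's knob is at (70,535).

```bash
cat > h.py <<'E'
import numpy as np
def world(c,u,v,z):
    R,t=c["R"],c["t"];d=R.T@np.linalg.solve(c["mtx"],[u,v,1]);o=-R.T@t
    return o+d*(z-o[2])/d[2]
E
python3 - <<'E'
from workcell import status, eyes, bot
from h import *
c=eyes.read_camera("top")
P={}
for n,u,v,z in[("cen",271,342,.041),("tip",183,258,.044),("pin",168,360,.047),("s1",133,105,.04),("s2",393,95,.04),("s3",407,467,.04),("s4",145,480,.04),("knobA",222,298,.079),("knobB",297,380,.079),("plane",70,535,.06)]:
    P[n]=world(c,215+(u+.5)/6-.5,210+(v+.5)/6-.5,z);print(n,P[n].round(4))
a=lambda d:np.degrees(np.arctan2(d[1],d[0]))
print("tip",a(P["tip"]-P["cen"]),"pin",a(P["pin"]-P["cen"]),"case x",a(P["s1"]-P["s4"]),a(P["s2"]-P["s3"]),"bar",a(P["knobA"]-P["knobB"]),(P["knobA"]+P["knobB"])/2)
E
```

```text
cen [0.4788 0.4167 0.041 ]
tip [0.5049 0.4431 0.044 ]
pin [0.4737 0.4473 0.047 ]
s1 [0.5529 0.4591 0.04  ]
s2 [0.5546 0.3787 0.04  ]
s3 [0.44   0.3756 0.04  ]
s4 [0.4375 0.4554 0.04  ]
knobA [0.4901 0.4263 0.079 ]
knobB [0.4657 0.4045 0.079 ]
plane [0.4216 0.4743 0.06  ]
tip 45.361886473098984 pin 99.63422299958374 case x 1.7971315470299194 1.5762869127958925 bar 41.77125085240838 [0.4778777  0.41540237 0.079     ]
```

Emit:
send_rows([
  [0,0,0.03,0,0,0,0.093],
  [0,0,0.03,0,0,0,0.05],
  [0,0,0.03,0,0,0,0.05],
  [0,0,0.03,0,0,0,0.05],
  [0.015,0.04,0,0,0,1,0.05],
  [0.015,0.04,0,0,0,1,0.05],
  [0.015,0.04,0,0,0,1,0.05],
  [0.015,0.04,0,0,0,1,0.05],
  [0.015,0.04,0,0,0,1,0.05],
  [0.015,0.04,0,0,0,1,0.05],
  [0.015,0.04,0,0,0,1,0.05],
  [0.015,0.04,0,0,0,1,0.05],
  [0.015,0.04,0,0,0,1,0.05],
  [0.015,0.04,0,0,0,1,0.05],
  [0.015,0.04,0,0,0,1,0.05],
  [0.015,0.04,0,0,0,1,0.05],
  [0.015,0.04,0,0,0,1,0.05],
  [0.015,0.04,0,0,0,1,0.05],
  [0.015,0.04,0,0,0,1,0.05],
  [0.015,0.04,0,0,0,1,0.05],
], squeeze=15)

```text
t: 2.15
tool_pos: [0.4864, 0.0947, 0.3573]
ee_rot: [180.0, 0.0, 40.3]
contact_force: [0.6, -0.5, 0.9]
grip_width: 0.0499
grasp_force: 0.0
```

Emit:
send_rows([
  [0,0.04,0,0,0,1,0.05],
  [0,0.04,0,0,0,1,0.05],
  [0,0.04,0,0,0,1,0.05],
  [0,0.04,0,0,0,1,0.05],
  [0,0.04,0,0,0,0,0.05],
  [0,0.04,0,0,0,0,0.05],
  [0,0.04,0,0,0,0,0.05],
  [0,0.04,0,0,0,0,0.05],
  [0,0,-0.04,0,0,0,0.05],
  [0,0,-0.04,0,0,0,0.05],
  [0,0,-0.04,0,0,0,0.05],
  [0,0,-0.03,0,0,0,0.05],
  [0,0,0,0,0,0,0.05],
  [0,0,0,0,0,0,0.05],
  [0,0,0,0,0,0,0.05],
])

```text
t: 3.65
tool_pos: [0.4873, 0.4136, 0.2103]
ee_rot: [180.0, -0.2, 44.2]
contact_force: [0.5, 0.2, -0.5]
grip_width: 0.0499
grasp_force: 0.0
```

```bash
python3 - <<'E'
from workcell import status, eyes, bot
import cv2
s=status.sense();print(s)
c=eyes.read_camera("wrist");cv2.imwrite("pics/w1.png",c["color"]);print(c["mtx"],c["tool_from_camera"])
E
```

```text
{'t': 3.65, 'qpos': array([3.57257416e+01, 1.40083614e+01, 8.07433871e+01, 7.94042967e-04,
       8.50289565e+01, 8.15052127e+01]), 'dq': array([ 0.09007857, -0.50122538, -0.49735648,  0.06463758, -0.26597446,
       -0.03844575]), 'tau': array([ 2.42401689e-02, -5.94791436e+01, -4.71380675e+01,  2.72217637e-02,
       -2.74506141e-02, -2.93173707e-04]), 'tool_pos': array([0.48732338, 0.41358364, 0.21033757]), 'ee_rot': array([179.96838835,  -0.21700607,  44.22052148]), 'contact_force': array([ 0.47919305,  0.20872951, -0.48026666]), 'wrist_torque': array([-0.00271543, -0.03728047,  0.02134312]), 'grasp_force': 0.0, 'grip_width': 0.049894082746249103}
[[371.64829954   0.         316.48494539]
 [  0.         371.64829954 240.49115299]
 [  0.           0.           1.        ]] [[ 1.30919245e-03 -9.56193400e-01 -2.92732759e-01  8.21008550e-02]
 [ 9.99999014e-01  1.10293398e-03  8.69642885e-04  3.14035409e-04]
 [-5.08681879e-04 -2.92733608e-01  9.56193901e-01 -1.47029856e-01]
 [ 0.00000000e+00  0.00000000e+00  0.00000000e+00  1.00000000e+00]]
```

View pics/w1.png

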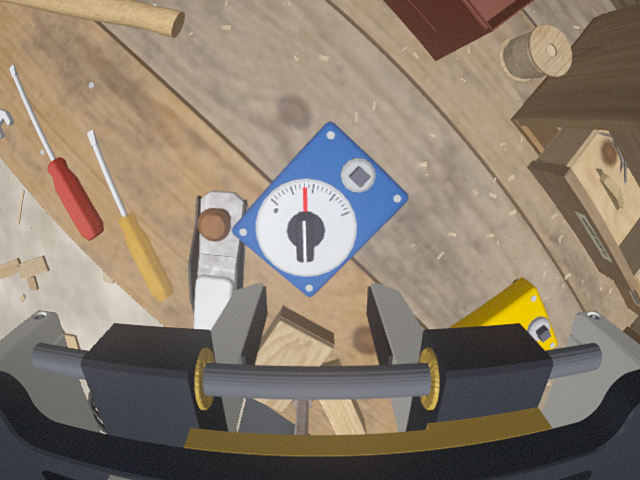

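The wrist view shows the dial centre near (306,228), the tip at (305,187) and the bar's white line from (304,221) to (304,259). The bar is vertical in the image, so it's already aligned with the tool.

```bash
cat >> h.py <<'E'
from scipy.spatial.transform import Rotation as Ro
def wrist(c,s,u,v,z):
    K=c["mtx"];x=np.array([(u-K[0,2]),(v-K[1,2])])/K[0,0];th=np.hypot(*x)
    d=np.r_[x/th*np.sin(th),np.cos(th)];T=c["tool_from_camera"]
    R=Ro.from_euler("xyz",s["ee_rot"],degrees=True).as_matrix()
    o=s["tool_pos"]+R@T[:3,3];d=R@T[:3,:3]@d
    return o+d*(z-o[2])/d[2]
E
python3 - <<'E'
from workcell import status, eyes, bot
from h import *
s=status.sense();c=eyes.read_camera("wrist")
P=[wrist(c,s,*p) for p in[(306.5,228,.041),(305,187,.044),(304,221,.079),(304,259,.079),(358,175,.06),(276,211,.047)]]
for p in P:print(p.round(4))
a=lambda d:np.degrees(np.arctan2(d[1],d[0]))
print(a(P[1]-P[0]),a(P[2]-P[3]),a(P[4]-P[0]),(P[2]+P[3])/2)
E
```

```text
[0.48   0.4177 0.041 ]
[0.5058 0.4442 0.044 ]
[0.4906 0.4293 0.079 ]
[0.4681 0.4078 0.079 ]
[0.5448 0.4219 0.06  ]
[0.4739 0.448  0.047 ]
45.802017861228194 43.73966699830915 3.717493234876864 [0.47934592 0.41853425 0.079     ]
```

Emit:
send_rows([
  [-0.008,0.004,-0.02,0,0,0,0.05],
  [0,0,-0.03,0,0,0,0.05],
  [0,0,-0.03,0,0,0,0.05],
  [0,0,-0.03,0,0,0,0.05],
  [0,0,-0.02,0,0,0,0.05],
  [0,0,-0.008,0,0,0,0.05],
  [0,0,0,0,0,0,0.05],
  [0,0,0,0,0,0,0.05],
])

```text
t: 4.55
tool_pos: [0.4793, 0.4176, 0.0714]
ee_rot: [180.0, -0.2, 44.2]
contact_force: [-0.6, -0.2, 1.0]
grip_width: 0.0499
grasp_force: 0.0
```

Emit:
send_rows([
  [0,0,0,0,0,0,0.03],
  [0,0,0,0,0,0,0.02],
  [0,0,0,0,0,0,0.005],
  [0,0,0,0,0,0,0.005],
  [0,0,0,0,0,0,0.005],
  [0,0,0,0,0,0,0.005],
], squeeze=15)

```text
t: 5.15
tool_pos: [0.4778, 0.4175, 0.0696]
ee_rot: [-179.9, -0.0, 44.2]
contact_force: [-2.2, 3.2, 1.1]
grip_width: 0.014
grasp_force: 15.0
```

Gripped at 14 mm. Next I turn anticlockwise about 40°, then check.

Emit:
send_rows([
  [0,0,0,0,0,4,0.005],
  [0,0,0,0,0,4,0.005],
  [0,0,0,0,0,4,0.005],
  [0,0,0,0,0,4,0.005],
  [0,0,0,0,0,4,0.005],
  [0,0,0,0,0,4,0.005],
  [0,0,0,0,0,4,0.005],
  [0,0,0,0,0,4,0.005],
  [0,0,0,0,0,4,0.005],
  [0,0,0,0,0,4,0.005],
  [0,0,0,0,0,0,0.005],
  [0,0,0,0,0,0,0.005],
])

```text
t: 6.35
tool_pos: [0.478, 0.4174, 0.0696]
ee_rot: [-180.0, -0.0, 84.1]
contact_force: [-3.2, 3.1, 1.0]
grip_width: 0.0133
grasp_force: 15.0
```

```bash
python3 -c "
from workcell import status
s=status.sense();print(s['wrist_torque'],s['ee_rot'],s['contact_force'])"
```

```text
[0.65954176 0.40744832 0.03208239] [-1.79990814e+02 -4.75542674e-02  8.41191058e+01] [-3.22030574  3.12458327  1.04168918]
```

Emit:
send_rows([
  [0,0,0,0,0,2,0.005],
  [0,0,0,0,0,2,0.005],
  [0,0,0,0,0,2,0.005],
  [0,0,0,0,0,0,0.005],
])

```text
t: 6.75
tool_pos: [0.478, 0.4173, 0.0696]
ee_rot: [-180.0, -0.0, 90.2]
contact_force: [-3.5, 5.3, 2.8]
grip_width: 0.0138
grasp_force: 15.0
```

```bash
python3 -c "
from workcell import status
s=status.sense();print(s['wrist_torque'],s['ee_rot'],s['contact_force'])"
```

```text
[0.74511476 0.44373708 0.0123477 ] [-1.79993819e+02 -4.49746160e-02  9.01750174e+01] [-3.5295625   5.32067291  2.77212821]
```

Emit:
send_rows([
  [0,0,0,0,0,1.5,0.005],
  [0,0,0,0,0,1.5,0.005],
  [0,0,0,0,0,0,0.005],
])

```text
t: 7.05
tool_pos: [0.4781, 0.4173, 0.0696]
ee_rot: [-180.0, -0.0, 93.1]
contact_force: [-3.2, 4.5, 2.2]
grip_width: 0.0144
grasp_force: 15.3
```

```bash
python3 -c "
from workcell import status,eyes
import cv2
s=status.sense();print(s['wrist_torque'],s['ee_rot'],s['contact_force'],s['grip_width'])
a=eyes.read_camera('scene')['color'][240:350,230:360];cv2.imwrite('pics/s2.png',cv2.resize(a,None,fx=5,fy=5,interpolation=2))"
```

```text
[ 0.72005627  0.47282561 -0.39385101] [-1.79993874e+02 -4.33567390e-02  9.31368967e+01] [-3.16607989  4.52643195  2.18377081] 0.014437274430430453
```

View pics/s2.png

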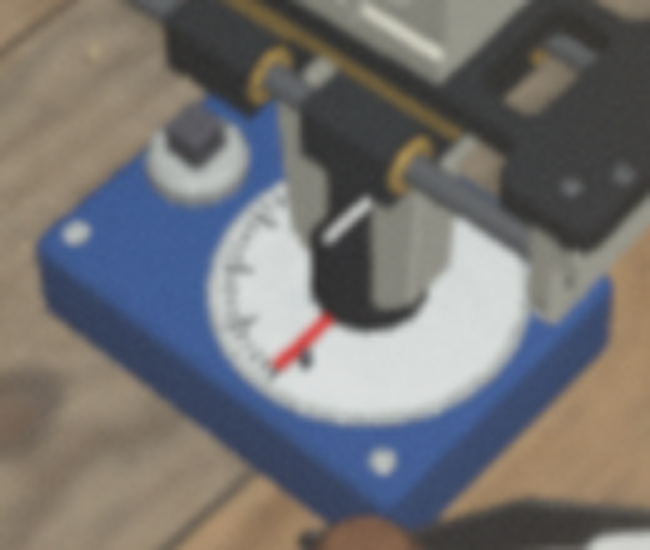

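The pointer tip at crop (278,368) lies against the stop pin at (305,357), and the torque has jumped to 0.39 N m, so it's home. I'll release and lift straight up.

Emit:
send_rows([
  [0,0,0,0,0,0,0.02],
  [0,0,0,0,0,0,0.04],
  [0,0,0,0,0,0,0.045],
  [0,0,0,0,0,0,0.045],
  [0,0,0,0,0,0,0.045],
  [0,0,0.02,0,0,0,0.045],
  [0,0,0.03,0,0,0,0.045],
  [0,0,0.04,0,0,0,0.045],
  [0,0,0.04,0,0,0,0.045],
  [0,0,0.04,0,0,0,0.045],
  [0,0,0,0,0,0,0.045],
  [0,0,0,0,0,0,0.045],
  [0,0,0,0,0,0,0.045],
])

```text
t: 8.4
tool_pos: [0.4776, 0.4164, 0.2377]
ee_rot: [-179.9, 0.1, 93.2]
contact_force: [1.0, 0.5, -0.6]
grip_width: 0.0451
grasp_force: 0.0
```

```bash
python3 -c "
from workcell import status,eyes
import cv2
s=status.sense();print(s['contact_force'],s['tool_pos'])
a=eyes.read_camera('wrist')['color'];cv2.imwrite('pics/w3.png',a)"
```

```text
[ 0.98145662  0.48875203 -0.63097802] [0.47763367 0.41635896 0.23773096]
```

View pics/w3.png

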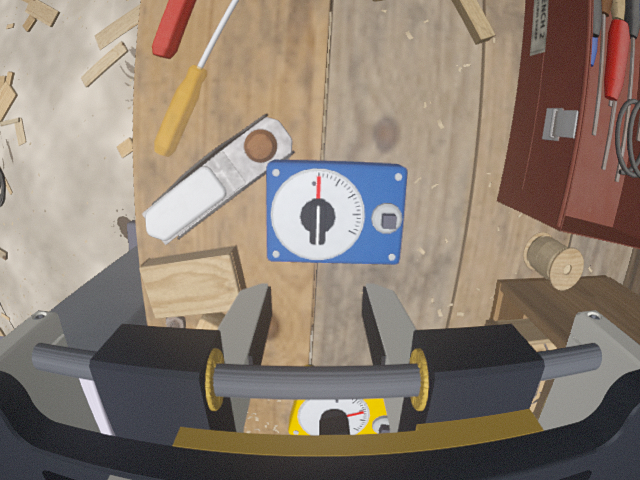

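The pointer's tip at (319,177) points along the tester's +y, beside the pin at (314,183). The gripper is clear of everything.

```bash
python3 -c "
from workcell import bot
print(bot.close_job())"
```

```text
the job is handed in; nothing more can be done
None
```

The blue tester's pointer is back against its zero stop, with the knob released, the arm clear and the yellow tester never touched; I handed the job in at about 8.5 s, but the hand-in returned no verdict.

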